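Lock the bayonet lid of the airbrush wash pot

TASK

Two airbrush wash pots are screwed to the bench; the lid of one is only set in place: it stands proud of its pot, with its grip bar across the long side of the base plate. Press that lid down against its spring, turn it a quarter turn clockwise (seen from above) until the bar lies along the base plate, and let go, so that it stays locked down. Leave the lid of the other pot, which is already locked, as it is.

Things in the scene. Friction and masses are not known exactly. Their poses are not given: they have to be found in the camera images.
- wash_pot: Pot with the unlocked lid: grey, 78 mm across, 60 mm high, fixed on a dark base plate 130 (x) x 84 (y) mm. Origin: on its axis at bench height, z up. Its two L-slots let the lid turn only clockwise from above, only when pressed 7 to 10.5 mm down (bottom) from its start; the spring pushes back 2.4 to 9 N. Released after turning to the stop it rises to 7 mm below its start and stays.
- wash_lid_bar (a point): Centre of the unlocked lid's black grip bar, on the lid's axis: 56 long (x), 14 thick (y), 22 mm high (z), pinched across y from above. It is 30 mm above the flat lid (63 mm across), on a 16 mm stem. Start: 96 mm above the bench, bar across the plate (along pot y, +-8 degrees). Locked: 89 mm, bar along pot x, either way round; there the slots end. Loose lid, 0.1 to 0.16 kg.
- second_pot: Pot of the same kind and size whose lid is already locked. Origin: on its axis at bench height; x along the long side of its base plate, z up.
- second_lid_bar (a point): Centre of the grip bar of the locked lid, same sizes as the other: 89 mm above the bench, bar (x) along the second pot's x, the long side of its base plate. To be left alone.
There are look-alikes about, which are no part of the job. Leave any turquoise look-alike of the part that bears wash_lid_bar alone.

How it is judged:
By the outcome, as a careful person would: the job done as asked, in the order asked, and still so for the second after the job is handed in, with the robot touching nothing.
It also fails if it takes over 35 s, if anything falls off the work surface, if the arm or the gripper's body presses on something with over 40 N, if the wrist force passes 120 N, or if a joint passes its speed limit or range.

ROBOT

A 6-joint arm with a two-finger parallel gripper is mounted at the origin on a cart in front of the work surface, level with it; the furniture and walls round the work are solid. World frame = base frame: x ahead of the robot, y to its left, z up, the work surface at z = 0. Lengths are in m, angles in rad, forces in N, time in s.
With the tool pointing down it reaches from about 0.275 to 0.75 m from the base axis. Payload 10.2 kg.
Tool frame: the origin (TCP) lies at the very end of the fingers, on their centre line; the grasp point (between the pads) lies 19 mm behind it; z points along the fingers, y is the line along which they close (so a half turn about z gives the same grasp; the last joint's range is limited). The gripper opens to 85 mm and grips with 20 to 120 N. Pads are 22 mm wide; open, the fingers measure 114 mm over their backs; the gripper's body (76 mm by 85 mm) begins 54 mm behind the grasp point. The pads swing forward as they close: fully open they stand 13 mm farther back than shut.
Start: joints at [1.083, 0.313, 1.498, -0, 1.331, -0.223], TCP at [0.137, 0.507, 0.231] pointing down, gripper open.
Joint ranges: [-2.94, 2.94], [-0.97, 2.17], [0.19, 2.56], [-1.23, 4.37], [0.02, 3.11], [-2.88, 2.88]. Speed limits (rad/s): [2.39, 2.39, 3.01, 3.14, 3.14, 3.14].

INTERFACE

Orientations are given as [roll, pitch, yaw] about the fixed x, y, z axes, in that order (R = Rz(yaw) Ry(pitch) Rx(roll)).
In Python, from station import telemetry, imaging, finish_job, cut_out, place_of gives the robot as it stands.
- The arm moves only by the tool servo_tool, never from a script. Its argument "plan" is a list of rows, each a list of 5 numbers: the shift along the world's x, y, z as a fraction of full scale, then the turn about the world's z as a fraction of full scale, then the opening, from 0 (shut) to 1 (fully open). In form: [[dx, dy, dz, yaw, jaw], ...]. A call has 1 to 20 rows; each row is the pose to reach, as a shift and turn from the pose commanded when the call began; what a row does not reach only later rows make up. Full scale, the value 1, is 0.12 m for a shift and 45 degrees for a turn. A row lasts 1/12 s, in which the tool goes at most 41.7 mm and 7.16 degrees, less where a joint would pass 70% of its speed; a pose out of reach is approached as far as the arm can. A call with a number of a shift or a turn outside -1 to 1 is refused whole. A call with a gripper value outside its range is refused whole. The fingers move at their own pace and stop on an object; "squeeze" is the grip in N (left out, the last holds). Time passes only in rows, so rows that repeat a pose let the fingers close. It gives the time, the measured TCP pose, the force, the opening and the grip force at its end, in the units of the state.
- telemetry.get_obs(): the state, without advancing time (a new reading comes with each control period).
- imaging.grab_frame(name): name is "scene" or "side" or "wrist"; returns the picture (400x640x3 uint8, red, green, blue); there is no depth.
- imaging.camera_model(name): a dict with "fx", "fy", "cx", "cy" (pixels), "world_to_cam" (4x4, takes a point from world to camera coordinates); the wrist camera has in their place "mount" (4x4, takes a point from camera to tool coordinates, whose origin is the TCP and whose axes are the flange's). Camera axes: x right, y down, z forward; pixel columns grow to the right and rows downward; lengths in m; the calibration is good to about 2 mm. A picture is of the moment at which its call begins: read the wrist's pose just before it. camera_model takes no time and is no camera call.
- finish_job(): hands the job in; it is judged then, once.
Trained networks look in the newest picture that a camera, given by its name, has taken for a name from the list of things; names that differ only in an ending like _2 or _b are one class to them, and where a whole thing is asked for, a point or a joint stands for the part that bears it (a point fixed in the world has none). Each returns a list of dicts, best first, with "score" (0 to 1); they miss things now and then, are a little off and sometimes report something else, mostly with a low value. They report only what shows in the picture. A call takes as long as a camera call. They do not tell look-alikes from the thing itself.
- cut_out(camera, thing): "pixels" (400x640 bool, what is visible of it) and "point" ([column, row] in pixels, amid what is visible of it).
- place_of(camera, thing): "point" ([column, row] in pixels: a listed point, or the origin of a listed thing).
The state is a dict: "time": time; "joint_positions": joint angles; "qvel": joint speeds; "effort": joint torques, N m; "ee_pos": TCP position; "ee_rot": TCP orientation; "contact_force": force on the tool from outside, world axes, zero at the start; "ft_torque": the same for the moment, N m; "gripper_width": opening from 0.0 (shut) to 1.0 (fully open); "grasp_force": force on a finger pad.
Only numpy, scipy, OpenCV 4.12 (cv2) and the standard library are available. Lean on these libraries where they do the work, as an engineer would, in place of code of your own. Each camera call takes 0.05 s, during which the arm holds its last target. There are 200 camera calls.

## Working session

There is one attempt and no reset: what is moved stays moved. The work goes in short steps, Python scripts to look and compute and a tool call to move; the robot and the scene stay as the last step left them, time stands still between calls to the robot, and variables do not carry over. Pictures are saved under pics/ and viewed, at most 10 in all, crops included, and the job is handed in when it is done.

Besides the shell and the picture viewer there is one more tool, called after "Emit:" as name([rows], argument=value, ...), one row to a line, values as JSON. servo_tool: Moves the arm, as the interface text tells. Its arguments: {"type":"object","properties":{"plan":{"type":"array"},"squeeze":{"type":"number"}},"required":["plan"]}

```bash
mkdir -p pics; cat > h.py <<'E'
import numpy as np, cv2
from station import telemetry, imaging, finish_job, cut_out, place_of
from scipy.spatial.transform import Rotation as R
def w2c(cam,ob=None):
    m=imaging.camera_model(cam)
    if 'world_to_cam' in m: T=np.array(m['world_to_cam'])
    else:
        ob=ob or telemetry.get_obs()
        A=np.eye(4);A[:3,:3]=R.from_euler('xyz',ob['ee_rot']).as_matrix();A[:3,3]=ob['ee_pos']
        T=np.linalg.inv(A@np.array(m['mount']))
    return m,T
def ray(cam,px,z,ob=None):
    m,T=w2c(cam,ob);C=np.linalg.inv(T)
    d=C[:3,:3]@[(px[0]-m['cx'])/m['fx'],(px[1]-m['cy'])/m['fy'],1];o=C[:3,3]
    return o+d*(z-o[2])/d[2]
def proj(cam,p,ob=None):
    m,T=w2c(cam,ob);c=T[:3,:3]@np.array(p)+T[:3,3]
    return np.array([m['fx']*c[0]/c[2]+m['cx'],m['fy']*c[1]/c[2]+m['cy']])
def grab(cam,fn):
    im=imaging.grab_frame(cam);cv2.imwrite('pics/'+fn,im[:,:,::-1]);return im
E
python3 - <<'E'
from h import *
np.set_printoptions(precision=3,suppress=True)
a=[grab(c,c+'0.png') for c in('scene','side')]
cv2.imwrite('pics/both.png',cv2.resize(np.vstack(a)[:,:,::-1],(480,600)))
o=telemetry.get_obs();print(o['ee_pos'],o['ee_rot'],o['contact_force'],o['time'])
for c in('scene','side'):
  for t,z in(('wash_lid_bar',.096),('second_lid_bar',.089),('wash_pot',0)):
    for r in place_of(c,t): print(c,t,r['point'],round(r['score'],2),ray(c,r['point'],z))
E
```

```text
[0.137 0.506 0.231] [-3.14  -0.     2.877] [-0.444 -0.374 -0.346] 0.1
scene wash_lid_bar [269.6, 197.3] 0.82 [0.43  0.016 0.096]
scene wash_lid_bar [332.7, 227.2] 0.8 [ 0.47  -0.129  0.096]
scene second_lid_bar [229.7, 152.4] 0.66 [0.453 0.189 0.089]
scene wash_pot [331.1, 248.2] 0.82 [ 0.477 -0.118  0.   ]
side wash_lid_bar [273.1, 196.6] 0.81 [ 0.408 -0.012  0.096]
side wash_lid_bar [320.9, 215.1] 0.77 [ 0.466 -0.13   0.096]
side second_lid_bar [253.6, 162.2] 0.58 [0.443 0.181 0.089]
side wash_pot [317.1, 248.2] 0.77 [ 0.462 -0.126  0.   ]
```

View pics/scene0.png

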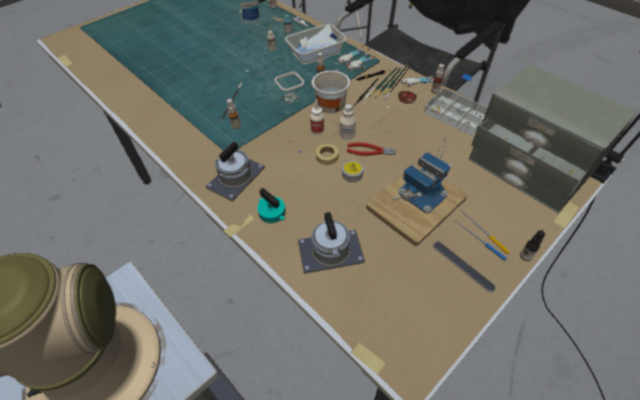

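View pics/side0.png

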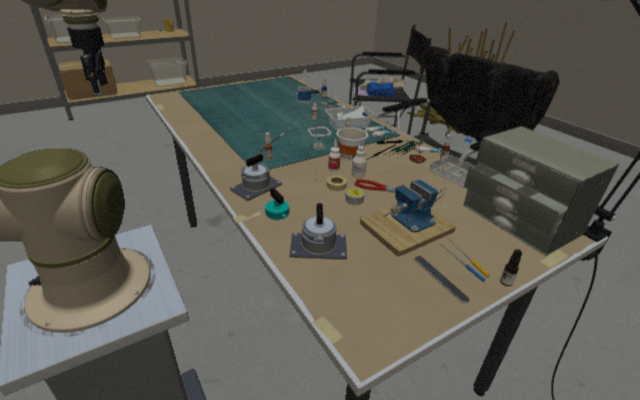

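Look-alikes for the wanted bar are, in scene pixels:
- Pot at (331,228): bar across its plate, standing proud. This is my choice.
- Pot at (230,152): bar along its plate, already locked.
- Turquoise loose lid at (270,203): to be left alone.

I'll move above the chosen pot and check it with a close crop.

Emit:
servo_tool([
  [0.3,-0.33,0.1,0,1],
  [0.5,-0.66,0.2,0,1],
  [0.5,-1,0.3,0,1],
])

```text
time: 0.65
ee_pos: [0.1959, 0.4026, 0.2619]
ee_rot: [-3.141, 0.0, 2.877]
contact_force: [1.0, -0.4, -0.1]
gripper_width: 1.0
grasp_force: 0.0
```

Emit:
servo_tool([
  [0.17,-0.33,0,0,1],
  [0.34,-0.66,0,0,1],
  [0.5,-1,0,0,1],
])

```text
time: 0.9
ee_pos: [0.2506, 0.2903, 0.2625]
ee_rot: [3.141, 0.001, 2.878]
contact_force: [1.8, -0.6, 0.7]
gripper_width: 1.0
grasp_force: 0.0
```

Emit:
servo_tool([
  [0.17,-0.33,0,0,1],
  [0.34,-0.66,0,0,1],
  [0.5,-1,0,0,1],
])

```text
time: 1.15
ee_pos: [0.3068, 0.1784, 0.2625]
ee_rot: [3.141, 0.001, 2.877]
contact_force: [2.6, 1.0, 0.3]
gripper_width: 0.994
grasp_force: 0.0
```

Emit:
servo_tool([
  [0.17,-0.33,0,0,1],
  [0.34,-0.66,0,0,1],
  [0.5,-1,0,0,1],
])

```text
time: 1.4
ee_pos: [0.363, 0.0664, 0.2626]
ee_rot: [3.141, 0.001, 2.876]
contact_force: [1.1, 0.8, 0.3]
gripper_width: 0.998
grasp_force: 0.0
```

Emit:
servo_tool([
  [0.17,-0.33,0,0,1],
  [0.34,-0.66,0,0,1],
  [0.5,-0.9,0,0,1],
  [0.5,-0.9,0,0,1],
  [0.5,-0.9,0,0,1],
])

```text
time: 1.82
ee_pos: [0.4228, -0.0407, 0.2618]
ee_rot: [3.141, -0.001, 2.874]
contact_force: [-0.6, -0.1, 0.1]
gripper_width: 1.001
grasp_force: 0.0
```

```bash
python3 - <<'E'
from h import *
np.set_printoptions(precision=4,suppress=True)
s=cv2.imread('pics/scene0.png')[180:290,270:390]
o=telemetry.get_obs();w=grab('wrist','w1.png')[:,:,::-1]
print(o['ee_pos'],o['ee_rot'],o['joint_positions'],o['time'])
a=cv2.resize(s,(436,400),interpolation=cv2.INTER_CUBIC)
cv2.imwrite('pics/c1.png',cv2.resize(np.hstack([a,w]),(796,296)))
for t,z in(('wash_lid_bar',.096),('second_lid_bar',.089),('wash_pot',0)):
  for r in place_of('wrist',t): print(t,r['point'],round(r['score'],2),ray('wrist',r['point'],z,o))
E
```

```text
[ 0.4228 -0.0407  0.2618] [ 3.1414 -0.0011  2.8739] [-0.3735  0.065   1.7187  0.0001  1.3589 -1.6766] 1.8167
wash_lid_bar [409.7, 167.9] 0.93 [0.4303 0.034  0.096 ]
wash_lid_bar [249.0, 246.8] 0.89 [ 0.4641 -0.1251  0.096 ]
second_lid_bar [587.3, 141.1] 0.91 [0.4497 0.1895 0.089 ]
wash_pot [260.9, 215.3] 0.58 [ 0.4644 -0.1301  0.    ]
wash_pot [585.5, 141.0] 0.32 [0.4768 0.2475 0.    ]
```

View pics/c1.png

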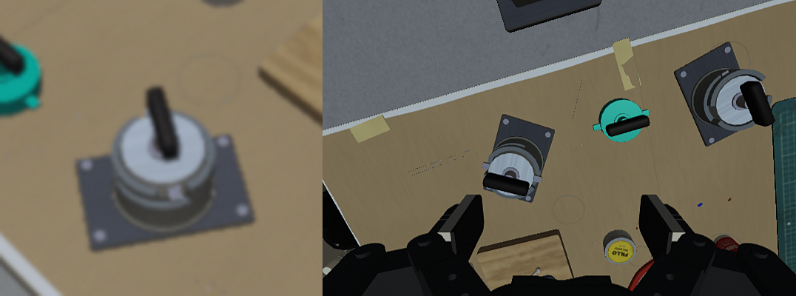

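The crops show the target pot at wrist pixel (249,247), with its bar across the plate's long side. The turquoise lid (about (405,165)) and the locked pot (about (587,141)) are separate. Next I'll measure the bar and plate angles.

```bash
cat > ang.py <<'E'
from h import *
def axis(cam,px,half,z,thr,ob):
    im=cv2.imread(px[2]) ;u,v=int(px[0]),int(px[1])
    g=im.max(2);m=np.zeros_like(g);m[v-half:v+half,u-half:u+half]=(g<thr)[v-half:v+half,u-half:u+half]
    n,l,s,c=cv2.connectedComponentsWithStats(m)
    k=1+np.argmax(s[1:,4]);ys,xs=np.where(l==k)
    P=np.array([ray(cam,(a,b),z,ob)[:2] for a,b in zip(xs,ys)],np.float32)*1000
    r=cv2.minAreaRect(P);w,h=r[1];a=r[2] if w>h else r[2]+90
    return np.array(r[0])/1000,r[1],a,s[k]
E
python3 - <<'E'
from ang import *
o=telemetry.get_obs()
for thr in(30,40,50): print('bar',axis('wrist',(249,247,'pics/w1.png'),48,.1,thr,o))
m=imaging.camera_model('wrist');print(np.array(m['mount']).round(3))
P=[ray('wrist',((x/.7398-436),y/.7398),.005,o)[:2] for x,y in((505,115),(554,128),(535,202),(484,190))]
print(np.round(P,3))
P=np.array(P);
for d in(P[3]-P[0],P[2]-P[1],P[1]-P[0]):print(np.degrees(np.arctan2(d[1],d[0])),np.linalg.norm(d))
print(proj('side',[.464,-.127,0]),proj('side',[.464,-.127,.096]))
E
```

```text
bar (array([ 0.464289 , -0.1234823]), (56.879547119140625, 21.847944259643555), 57.41047286987305, array([ 217,  230,   62,   35, 1206], dtype=int32))
bar (array([ 0.46382663, -0.12308061]), (56.76789855957031, 22.427839279174805), 58.79155731201172, array([ 217,  230,   63,   35, 1218], dtype=int32))Traceback (most recent call last):
  File "<stdin>", line 3, in <module>
  File "ang.py", line 7, in axis
    P=np.array([ray(cam,(a,b),z,ob)[:2] for a,b in zip(xs,ys)],np.float32)*1000
                ~~~^^^^^^^^^^^^^^^^
  File "h.py", line 13, in ray
    m,T=w2c(cam,ob);C=np.linalg.inv(T)
        ~~~^^^^^^^^
  File "h.py", line 5, in w2c
    m=imaging.camera_model(cam)
ValueError: time passes only in moves, steps and waits
```

```bash
sed -i 's/^def w2c/import functools\ncam_model=functools.lru_cache(imaging.camera_model)\ndef w2c/; s/m=imaging.camera_model(cam)/m=cam_model(cam)/' h.py
python3 - <<'E'
from ang import *
o=telemetry.get_obs();print(o['time'])
m=cam_model('wrist');print(np.array(m['mount']).round(3))
P=np.array([ray('wrist',((x/.7398-436),y/.7398),.005,o)[:2] for x,y in((505,115),(554,128),(535,202),(484,190))])
print(np.round(P,3))
for d in(P[3]-P[0],P[2]-P[1],P[1]-P[0]):print(np.degrees(np.arctan2(d[1],d[0])),np.linalg.norm(d))
E
```

```text
2.0167
[[ 0.001 -0.958 -0.287  0.074]
 [ 1.     0.001 -0.    -0.002]
 [ 0.    -0.287  0.958 -0.143]
 [ 0.     0.     0.     1.   ]]
[[ 0.392 -0.12 ]
 [ 0.43  -0.054]
 [ 0.544 -0.118]
 [ 0.501 -0.193]]
-33.78248123334751 0.13114432971084272
-29.59840803829405 0.13024581598135831
59.787444842498545 0.07667775806113601
```

Emit:
servo_tool([
  [0.17,-0.36,0,-0.15,1],
  [0.34,-0.72,0,-0.3,1],
  [0.34,-0.72,0,-0.45,1],
  [0.34,-0.72,0,-0.6,1],
  [0.34,-0.72,0,-0.75,1],
  [0.34,-0.72,0,-0.9,1],
  [0.34,-0.72,0,-1,1],
])

```text
time: 2.6
ee_pos: [0.4632, -0.1248, 0.2625]
ee_rot: [3.141, 0.0, 2.087]
contact_force: [0.3, 0.5, 0.7]
gripper_width: 1.0
grasp_force: 0.0
```

Emit:
servo_tool([
  [0,0,0,-0.15,1],
  [0,0,0,-0.3,1],
  [0,0,0,-0.45,1],
  [0,0,0,-0.6,1],
  [0,0,0,-0.75,1],
  [0,0,0,-0.9,1],
  [0,0,0,-1,1],
])

```text
time: 3.18
ee_pos: [0.4632, -0.1247, 0.2626]
ee_rot: [3.141, 0.0, 1.302]
contact_force: [0.3, 0.1, -0.3]
gripper_width: 0.999
grasp_force: 0.0
```

Emit:
servo_tool([
  [0,0,-0.15,-0.15,1],
  [0,0,-0.33,-0.3,1],
  [0,0,-0.33,-0.37,1],
  [0,0,-0.33,-0.37,1],
  [0,0,-0.33,-0.37,1],
  [0,0,-0.33,-0.37,1],
])

```text
time: 3.68
ee_pos: [0.4636, -0.1255, 0.2235]
ee_rot: [3.14, -0.0, 1.018]
contact_force: [0.0, 0.4, 0.7]
gripper_width: 1.001
grasp_force: 0.0
```

```bash
python3 - <<'E'
from ang import *
np.set_printoptions(precision=4,suppress=True)
o=telemetry.get_obs();grab('wrist','w2.png')
print(o['ee_pos'],np.degrees(o['ee_rot']),o['joint_positions'],o['time'],o['contact_force'])
for t,z in(('wash_lid_bar',.096),('wash_pot',0)):
  for r in place_of('wrist',t):
    print(t,r['point'],round(r['score'],2),ray('wrist',r['point'],z,o))
    if z:
      for thr in(30,45): print(axis('wrist',(*r['point'],'pics/w2.png'),90,.107,thr,o))
E
```

```text
[ 0.4636 -0.1255  0.2235] [179.9099  -0.0044  58.3343] [-0.509   0.2199  1.6404  0.      1.2797  0.0436] 3.6833 [0.047  0.4398 0.7487]
wash_lid_bar [324.4, 188.7] 0.9 [ 0.465 -0.126  0.096]
(array([ 0.4661, -0.1242]), (56.34810256958008, 13.461217880249023), 59.885616302490234, array([ 315,  152,   20,   74, 1281], dtype=int32))
(array([ 0.4663, -0.1243]), (56.319305419921875, 13.595020294189453), 59.48014831542969, array([ 315,  152,   20,   74, 1298], dtype=int32))
wash_lid_bar [186.3, 12.5] 0.62 [0.4498 0.0283 0.096 ]Traceback (most recent call last):
  File "<stdin>", line 9, in <module>
  File "ang.py", line 6, in axis
    k=1+np.argmax(s[1:,4]);ys,xs=np.where(l==k)
        ~~~~~~~~~^^^^^^^^^
    return _wrapfunc(a, 'argmax', axis=axis, out=out, **kwds)
    return bound(*args, **kwds)
ValueError: attempt to get argmax of an empty sequence
```

View pics/w2.png

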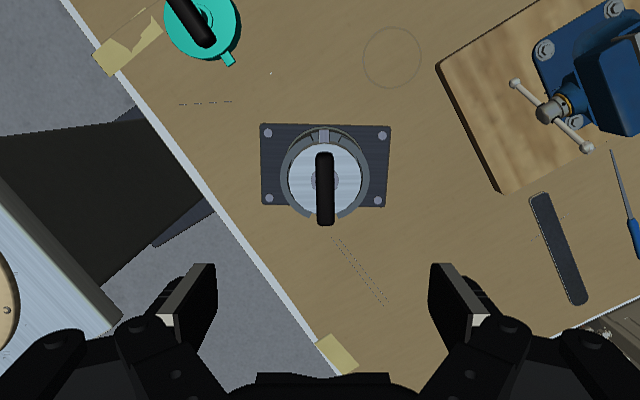

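The view shows the target bar at (324,189), about 60° in world, nearly aligned with the tool. The plate's long side is horizontal in the picture at y 124–207, and the turquoise lid is clear at the upper left. I'll descend and grip.

Emit:
servo_tool([
  [0.015,0.005,-0.2,0.03,0.5],
  [0.015,0.005,-0.4,0.03,0.5],
  [0.015,0.005,-0.6,0.03,0.5],
  [0.015,0.005,-0.8,0.03,0.5],
  [0.015,0.005,-0.9,0.03,0.5],
  [0.015,0.005,-1,0.03,0.5],
])

```text
time: 4.28
ee_pos: [0.4649, -0.1251, 0.1018]
ee_rot: [-3.141, 0.0, 1.04]
contact_force: [0.8, 0.5, 0.4]
gripper_width: 0.5
grasp_force: 0.0
```

Emit:
servo_tool([
  [0,0,-0.08,0,0.5],
  [0,0,-0.16,0,0.5],
  [0,0,-0.21,0,0.5],
  [0,0,-0.21,0,0.5],
  [0,0,-0.21,0,0.5],
])

```text
time: 4.7
ee_pos: [0.4652, -0.1254, 0.0776]
ee_rot: [3.141, -0.0, 1.039]
contact_force: [0.7, -0.2, 0.6]
gripper_width: 0.498
grasp_force: 0.0
```

Emit:
servo_tool([
  [0,0,0,0,0.25],
  [0,0,0,0,0.2],
  [0,0,0,0,0],
  [0,0,0,0,0],
  [0,0,0,0,0],
  [0,0,0,0,0],
  [0,0,0,0,0],
  [0,0,0,0,0],
], squeeze=60)

```text
time: 5.37
ee_pos: [0.4653, -0.1254, 0.0776]
ee_rot: [3.141, -0.0, 1.039]
contact_force: [0.7, -0.5, 0.8]
gripper_width: 0.15
grasp_force: 61.6
```

Emit:
servo_tool([
  [0,0,-0.02,0,0],
  [0,0,-0.04,0,0],
  [0,0,-0.06,0,0],
  [0,0,-0.075,0,0],
  [0,0,-0.075,0,0],
  [0,0,-0.075,0,0],
])

```text
time: 5.87
ee_pos: [0.4653, -0.1254, 0.0686]
ee_rot: [3.141, 0.0, 1.039]
contact_force: [-0.2, 0.2, 6.9]
gripper_width: 0.153
grasp_force: 62.4
```

Emit:
servo_tool([
  [0,0,0,-0.1,0],
  [0,0,0,-0.2,0],
  [0,0,0,-0.3,0],
  [0,0,0,-0.4,0],
  [0,0,0,-0.5,0],
  [0,0,0,-0.6,0],
  [0,0,0,-0.7,0],
  [0,0,0,-0.8,0],
  [0,0,0,-0.9,0],
  [0,0,0,-1,0],
  [0,0,0,-1,0],
])

```text
time: 6.78
ee_pos: [0.4652, -0.1253, 0.0686]
ee_rot: [3.141, -0.0, 0.249]
contact_force: [1.1, 0.0, 6.7]
gripper_width: 0.154
grasp_force: 62.4
```

```bash
python3 -c "
from h import *
o=telemetry.get_obs();print(o['contact_force'],o['ft_torque'],o['joint_positions'])"
```

```text
[1.0805053  0.01160007 6.7407931 ] [ 0.06494101  0.03355137 -0.06935235] [-5.06961216e-01  4.23221673e-01  1.81814418e+00  2.04431659e-05
  9.00052703e-01  8.14352808e-01]
```

Emit:
servo_tool([
  [0,0,0,-0.1,0],
  [0,0,0,-0.2,0],
  [0,0,0,-0.3,0],
  [0,0,0,-0.4,0],
  [0,0,0,-0.5,0],
  [0,0,0,-0.6,0],
  [0,0,0,-0.7,0],
  [0,0,0,-0.8,0],
  [0,0,0,-0.9,0],
  [0,0,0,-0.95,0],
  [0,0,0,-1,0],
  [0,0,0,-1,0],
])

```text
time: 7.78
ee_pos: [0.4653, -0.1248, 0.0686]
ee_rot: [-3.141, 0.0, -0.534]
contact_force: [1.1, 3.6, 6.3]
gripper_width: 0.15
grasp_force: 62.4
```

```bash
python3 -c "
from h import *
o=telemetry.get_obs();print(o['contact_force'],o['ft_torque'],np.degrees(o['ee_rot']))"
```

```text
[1.10514804 3.56868079 6.25886203] [ 0.62187332 -0.21963594 -0.00946015] [-1.79946982e+02  7.72024141e-03 -3.05912860e+01]
```

Emit:
servo_tool([
  [0,0,0,-0.03,0],
  [0,0,0,-0.06,0],
  [0,0,0,-0.06,0],
  [0,0,0,-0.06,0],
])

```text
time: 8.12
ee_pos: [0.4653, -0.1247, 0.0686]
ee_rot: [-3.14, 0.0, -0.579]
contact_force: [1.4, 3.7, 6.3]
gripper_width: 0.155
grasp_force: 62.4
```

```bash
python3 -c "
from h import *
o=telemetry.get_obs();print(o['contact_force'],o['ft_torque'],np.degrees(o['ee_rot']))"
```

```text
[1.36625977 3.66647345 6.34760272] [ 0.69285876 -0.30607853  0.09007976] [-1.79936989e+02  6.91945076e-03 -3.31772507e+01]
```

Emit:
servo_tool([
  [0,0,0,-0.03,0],
  [0,0,0,-0.06,0],
  [0,0,0,-0.06,0],
  [0,0,0,-0.06,0],
])

```text
time: 8.45
ee_pos: [0.4659, -0.1243, 0.0686]
ee_rot: [-3.139, -0.001, -0.625]
contact_force: [5.3, 8.2, 5.8]
gripper_width: 0.153
grasp_force: 63.8
```

```bash
python3 -c "
from h import *
o=telemetry.get_obs();print(o['contact_force'],o['ft_torque'],np.degrees(o['ee_rot']))"
```

```text
[5.26360704 8.15091578 5.7993576 ] [ 1.34591574 -0.99372935  0.47077147] [-1.79874988e+02 -3.84088463e-02 -3.58363162e+01]
```

Torque is building, so the lid is at its stop. I'll ease off, release and rise.

Emit:
servo_tool([
  [0,0,0,0.02,0],
  [0,0,0.01,0.02,0],
  [0,0,0.015,0.02,0],
  [0,0,0.015,0.02,0.3],
  [0,0,0.015,0.02,0.5],
  [0,0,0.015,0.02,0.6],
  [0,0,0.015,0.02,0.6],
  [0,0,0.015,0.02,0.6],
  [0,0,0.015,0.02,0.6],
])

```text
time: 9.2
ee_pos: [0.465, -0.1253, 0.0701]
ee_rot: [3.142, 0.0, -0.611]
contact_force: [-0.2, -0.1, 1.0]
gripper_width: 0.597
grasp_force: 0.0
```

Emit:
servo_tool([
  [0,0,0.1,0,0.6],
  [0,0,0.3,0,0.6],
  [0,0,0.6,0,0.8],
  [0,0,0.9,0,1],
  [0,0,1,0,1],
  [0,0,1,0,1],
])

```text
time: 9.7
ee_pos: [0.4663, -0.1259, 0.1934]
ee_rot: [-3.141, -0.006, -0.61]
contact_force: [0.0, 0.3, -0.2]
gripper_width: 0.998
grasp_force: 0.0
```

Emit:
servo_tool([
  [0,0,0.25,0,1],
  [0,0,0.25,0,1],
  [0,0,0.25,0,1],
  [0,0,0.25,0,1],
])

```text
time: 10.03
ee_pos: [0.4646, -0.1251, 0.2189]
ee_rot: [3.141, 0.002, -0.61]
contact_force: [-0.2, 0.3, -0.2]
gripper_width: 1.001
grasp_force: 0.0
```

```bash
python3 - <<'E'
from ang import *
np.set_printoptions(precision=4,suppress=True)
o=telemetry.get_obs();w=grab('wrist','w3.png')
print(o['ee_pos'],np.degrees(o['ee_rot']),o['time'],o['contact_force'])
r=place_of('wrist','wash_lid_bar')[0];print(r['point'],axis('wrist',(*r['point'],'pics/w3.png'),90,.1,35,o))
s=grab('side','s3.png')[160:280,240:400];s=cv2.resize(s,(533,400),interpolation=cv2.INTER_CUBIC)
cv2.imwrite('pics/c3.png',cv2.resize(np.hstack([s,w])[:,:,::-1],(798,272)))
E
```

```text
[ 0.4646 -0.1251  0.2189] [179.9851   0.1185 -34.9773] 10.0333 [-0.1966  0.2562 -0.1833]
[318.9, 188.3] (array([ 0.4656, -0.1283]), (47.130393981933594, 46.85445785522461), 13.502776145935059, array([ 280,  152,   83,   74, 1438], dtype=int32))
```

View pics/c3.png

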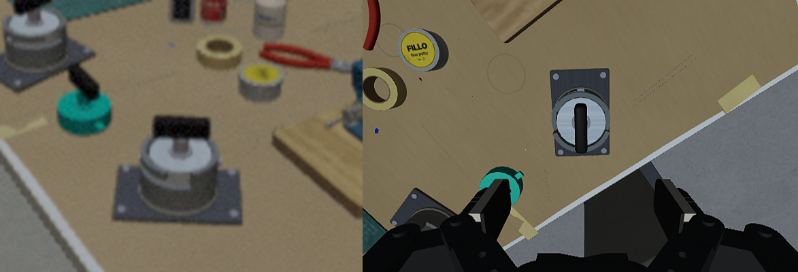

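The bar now lies along the plate's long side (wrist crop at about (581,127)). I'll check its height and angle.

```bash
python3 - <<'E'
from ang import *
np.set_printoptions(precision=4,suppress=True)
o=telemetry.get_obs()
for t in (.096,.089): print(proj('side',[.4655,-.1255,t]),proj('scene',[.4655,-.1255,t]))
for c in('side','scene'):
  im=grab(c,c+'4.png'); 
  print(c,[(r['point'],round(r['score'],2)) for r in place_of(c,'wash_lid_bar')+place_of(c,'second_lid_bar')])
g=cv2.imread('pics/w3.png').max(2)
m=np.zeros_like(g);m[150:230,300:336]=(g<35)[150:230,300:336]
ys,xs=np.where(m);P=np.array([ray('wrist',(a,b),.1,o)[:2]*1000 for a,b in zip(xs,ys)],np.float32)
print(cv2.minAreaRect(P))
# plate edges
m2=cv2.inRange(cv2.imread('pics/w3.png')[90:240,260:370],(40,40,40),(110,100,95))
a=cv2.imread('pics/side0.png')[195:235,295:345];b=cv2.imread('pics/side4.png')[195:235,295:345]
cv2.imwrite('pics/c4.png',cv2.resize(np.hstack([a,b]),(800,320),interpolation=cv2.INTER_NEAREST))
E
```

```text
[319.7451 214.0469] [329.627  227.5253]
[319.6435 216.6306] [329.6441 229.581 ]
side [([318.3, 218.2], 0.86), ([274.5, 193.7], 0.69), ([253.2, 164.7], 0.74)]
scene [([333.0, 230.0], 0.84), ([269.3, 197.5], 0.7), ([229.6, 155.0], 0.9)]
((466.04766845703125, -128.98666381835938), (26.87615394592285, 56.232879638671875), 42.251434326171875)
```

View pics/c4.png

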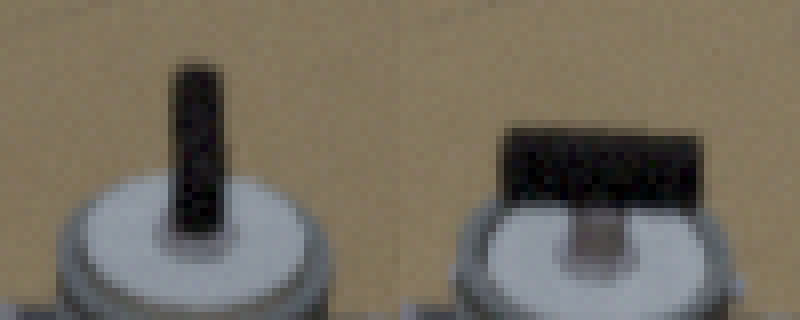

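The lid edge has dropped about 2–3 px in the side view, as expected for 7 mm. It is holding down with nothing touching it, so the job is ready to hand in.

```bash
python3 -c "
from station import finish_job;print(finish_job())"
```

```text
the job is handed in; nothing more can be done
None
```

The unlocked lid is pressed down, turned a quarter turn clockwise to its stop and released; the last images show it about 7 mm lower with its bar along the base plate. I left the other pot and the turquoise lid alone, and handed the job in after about 10 s of robot time.

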